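Hang a carrier on the conveyor rail and load a tube

ROBOT

A 6-joint arm with a two-finger parallel gripper is mounted at the origin on a cart in front of the work surface, level with it; the furniture and walls round the work are solid. World frame = base frame: x ahead of the robot, y to its left, z up, the work surface at z = 0. Lengths are in m, angles in rad, forces in N, time in s.
With the tool pointing down it reaches from about 0.35 to 0.975 m from the base axis. Payload 4.9 kg.
Tool frame: the origin (TCP) lies midway between the tips of the shut fingers; the grasp point (between the pads) lies 19 mm behind it; z points along the fingers, y is the line along which they close (so a half turn about z gives the same grasp; the last joint's range is limited). The gripper opens to 85 mm and grips with 20 to 120 N. Pads are 22 mm wide; open, the fingers measure 114 mm over their backs; the gripper's body (76 mm by 85 mm) begins 54 mm behind the grasp point. The pads swing forward as they close: fully open they stand 13 mm farther back than shut.
Start: joints at [1.066, 0.053, 1.613, -0, 1.476, -0.119], TCP at [0.235, 0.579, 0.231] pointing down, gripper open.
Joint ranges: [-3.01, 3.01], [-1.01, 2.22], [0.06, 2.58], [-1.02, 4.17], [0.09, 2.62], [-3.14, 3.14]. Speed limits (rad/s): [2.57, 2.57, 3.14, 3.14, 3.14, 3.14].

INTERFACE

Orientations are given as a unit quaternion [w, x, y, z].
In Python, from plant import * gives the robot as it stands.
- The arm moves only by the tool jog_arm, never from a script. Its argument "targets" is a list of rows, each a list of 3 entries, a list of its own where there are three numbers: the shift along the tool's x, y, z in units of 25 mm (1.0 is 25 mm), then the turn, a rotation vector about the tool's x, y, z in units of 8 degrees (1.0 is 8 degrees), then the opening in per cent of the stroke, from 0 (shut) to 100 (fully open). A call has 1 to 8 rows; each row is the pose to reach, as a shift and turn from the pose commanded when the call began, along the tool's axes at that moment; what a row does not reach only later rows make up. A row lasts 1/8 s, in which the tool goes at most 62.5 mm and 10.7 degrees, less where a joint would pass 70% of its speed; a pose out of reach is approached as far as the arm can. A call with a gripper value outside its range is refused whole. The fingers move at their own pace and stop on an object; the grip force is fixed at half the most. Time passes only in rows, so rows that repeat a pose let the fingers close. It gives the time, the measured TCP pose, the force, the opening and the grip force at its end, in the units of the state.
- state(): the state, without advancing time (a new reading comes with each control period).
- grab_frame(name): name is "scene" or "top"; returns (picture, depth): 480x640x3 uint8, red, green, blue; 480x640 float32, m along the optical axis (not along the pixel's ray), 0 where there is no reading.
- camera_params(name): a dict with "fovy" (degrees; the focal length in pixels is half the picture's height over the tangent of half this angle, whatever the lens; pixels are square), "cx", "cy" (the principal point, pixels), "dist" ([k1, k2, p1, p2, k3] as OpenCV has them; the pictures are not rectified), "rvec" (rotation vector, rad) and "tvec" (3), from world to camera coordinates, as OpenCV has them. Camera axes: x right, y down, z forward; pixel columns grow to the right and rows downward; lengths in m; the calibration is good to about 2 mm. A picture is of the moment at which its call begins. camera_params takes no time and is no camera call.
- job_done(): hands the job in; it is judged then, once.
The state is a dict: "time": time; "joint_pos": joint angles; "joint_vel": joint speeds; "joint_efforts": joint torques, N m; "tool_pos": TCP position; "tool_rot": TCP orientation; "contact_force": force on the tool from outside, world axes, zero at the start; "ft_torque": the same for the moment, N m; "gripper_width": opening from 0.0 (shut) to 1.0 (fully open); "grasp_force": force on a finger pad.
Only numpy, scipy, OpenCV 4.12 (cv2) and the standard library are available. Lean on these libraries where they do the work, as an engineer would, in place of code of your own. Each camera call takes 0.05 s, during which the arm holds its last target. There are 200 camera calls.

TASK

Hang the steel carrier on the short conveyor rail: lift its hook over the lip, under the clear guard, and lower it between the two stops until it is fully seated behind the lip, and let go. Then take the tube from the vee blocks and lay it in both cradles of the hung carrier, about centred. Set both down rather than dropping them, don't bump the rail or its guard with the robot, and leave the wood block, plug gauge and tally counter where they are.

Things in the scene. Friction and masses are not known exactly. Their poses are not given: they have to be found in the camera images.
- carrier: Loose steel carrier (0.3 kg), at the start standing on its two feet. Origin: underside, straight below the hook. x points from cradles to hook (away from the robot at yaw 0), z up. Back plate 5 mm thick, front face at x=-12, 114 mm wide (y) up to z=45, above that 64 mm wide. Two feet, 12 mm wide, 10 thick, at y=-50 and +50 reach forward to x=-108 and carry the cradles.
- hook (a point): Centre of the carrier's hook throat, under its bridge, 85 mm above the carrier's origin; axes as the carrier's. The hook is an inverted U, 64 mm wide in y: bridge 6 mm thick, throat from x=-7 to 7.5 mm between back plate and a 5.5 mm thick nose that hangs 18 mm down behind it. When seated, the bridge rests on the lip: this point lies at point bay (x within about 5 mm).
- handle (a point): Centre of the carrier's grasp: the upright dark steel blade on top of the bridge, 119 mm above the carrier's origin, at x=-6 mm, 34 mm above point hook. Blade 12 mm thick (y), 24 mm wide (x), from 28 mm below (bridge top) to 20 mm above this point. Axes as the carrier's.
- cradle (a point): Point on the carrier where the tube's middle shall lie, its axis along y: at x=-85 mm, 27.6 mm above the carrier's underside; axes as the carrier's. At y=-50 and +50 mm from it stand two 90-degree vee cradles, 12 mm wide in y, open upward, mouths 31 mm wide, rims level with this point. The 88 mm between them are free for fingers.
- rail: Fixed loading station with a 270 mm long steel rail along its y; origin on the bench below the middle of the rail's lip, x away from the robot, z up. Base plate 8 mm thick, x 5 to 105 mm; two 25 mm posts at x=53, y=-110 and +110 mm, which carry the guard.
- bay (a point): Middle of the lip's top edge, 155 mm above the bench; axes as the rail's. Lip 5 mm thick (x), its flat front goes down 75 mm; behind it a channel 34 mm wide, 25 mm deep, then a back wall 20 mm higher than the lip. Two dark stops on the lip, 8 mm thick at y=-49 and +49 mm, rise 10 mm and bound the bay (90 mm free).
- guard_edge (a point): Middle of the lower front corner of the aluminium edge of the clear guard above the rail, 4 mm behind the lip's middle, 294 mm above the bench; edge 280 mm long in y, the guard runs back from it to x=80. A hand pointing straight down on the seated carrier's handle would hit it; leaning about 35 degrees (fingers pointing down and to the rail's +x, wrist towards the robot) it clears.
- tube: Loose bright metal tube (0.08 kg), 325 mm long, 22 mm in diameter; its x runs along it, origin 11 mm off its axis at mid-length (at the start below it).
- tube_mid (a point): Centre of the tube, on its axis at mid-length, x along it. At the start about 42 mm above the bench, in two fixed vee blocks (40 mm across the tube, 45 mm along it, tops 40 mm above the bench) about 90 mm to each side; at least 100 mm in the middle is free to be grasped from above.
- wood_block: Loose hardwood block, 30x39x44 mm, a bystander; origin under its centre.
- plug_gauge: Loose plug gauge lying on the bench, 111x25x26 mm, a bystander; origin under its centre.
- tally_counter: Loose tally counter, 53x48x24 mm, a bystander; origin under its centre.

How it is judged:
On the way:
1. the carrier hangs fully seated behind the lip between the stops, released, while the tube still lies in the vee blocks (x of hook in the frame of bay between -0.009 and 0.009 m and y of hook in the frame of bay between -0.017 and 0.017 m and z of hook in the frame of bay between -0.004 and 0.004 m and angle between hook's own z axis and vertical below 0.17 rad and angle between the x axis of hook and the x axis of bay, either way round below 0.2 rad and contact force between the fingers and carrier below 0.2 N and linear speed of each of carrier, tube below 0.03 m/s and distance of tube_mid from where it was at the start of the episode below 0.02 m), for 0.3 s.
At the end, for the whole second after the job is handed in: Carrier's hook over the lip (height within 4 mm, across 9 mm, along the rail 17 mm of the bay point; lean under 10, turn under 11 degrees); tube in both cradles (within 6 mm across, 5 mm in height, 35 mm along, 3 degrees of the cradle point); both released and at rest (x of hook in the frame of bay between -0.009 and 0.009 m and y of hook in the frame of bay between -0.017 and 0.017 m and z of hook in the frame of bay between -0.004 and 0.004 m and angle between hook's own z axis and vertical below 0.17 rad and angle between the x axis of hook and the x axis of bay, either way round below 0.2 rad and x of tube_mid in the frame of cradle between -0.006 and 0.006 m and y of tube_mid in the frame of cradle between -0.035 and 0.035 m and z of tube_mid in the frame of cradle between -0.005 and 0.005 m and angle between the x axis of tube_mid and the y axis of cradle, either way round below 0.06 rad and linear speed of each of carrier, tube below 0.03 m/s and contact force between the fingers and carrier below 0.2 N and contact force between the fingers and tube below 0.2 N); the robot touches nothing.
It fails at once if the wood block, plug gauge or tally counter is moved more than 30 mm (distance of any of wood_block, plug_gauge, tally_counter from where it was at the start of the episode above 0.03 m).
It fails at once if the carrier is dropped (falls freely for about 25 mm or more) (linear speed of carrier above 0.7 m/s and contact force between the fingers and carrier below 0.05 N).
It fails at once if the tube is dropped (falls freely for about 25 mm or more) (linear speed of tube above 0.7 m/s and contact force between the fingers and tube below 0.05 N).
It fails at once if the robot bumps the rail or its guard with more than 15 N (contact force between any of the arm, the fingers and rail above 15 N).
It also fails if it takes over 58 s, if anything falls off the work surface, if the arm or the gripper's body presses on something with over 40 N, if the wrist force passes 120 N, or if a joint passes its speed limit or range.

## Working session

There is one attempt and no reset: what is moved stays moved. The work goes in short steps, Python scripts to look and compute and a tool call to move; the robot and the scene stay as the last step left them, time stands still between calls to the robot, and variables do not carry over. Pictures are saved under pics/ and viewed, at most 10 in all, crops included, and the job is handed in when it is done.

Besides the shell and the picture viewer there is one more tool, called after "Call:" as name([rows], argument=value, ...), one row to a line, values as JSON. jog_arm: Moves the arm, as the interface text tells. Its arguments: {"type":"object","properties":{"targets":{"type":"array"}},"required":["targets"]}

```bash
mkdir -p pics
cat > h.py <<'E'
from plant import *
import numpy as np, cv2
from scipy.spatial.transform import Rotation as R
def cam(n):
    p=camera_params(n); f=240/np.tan(np.radians(p["fovy"])/2)
    K=np.array([[f,0,p["cx"]],[0,f,p["cy"]],[0,0,1]]); return K,np.array(p["dist"],float),R.from_rotvec(p["rvec"]).as_matrix(),np.array(p["tvec"],float)
def rays(n,uv):
    K,d,M,t=cam(n); q=cv2.undistortPoints(np.array(uv,float).reshape(-1,1,2),K,d)[:,0]
    return -M.T@t, np.c_[q,np.ones(len(q))]@M   # origin, rays (unit depth)
def onz(n,uv,z):
    o,r=rays(n,uv); return o+r*((z-o[2])/r[:,2])[:,None]
def cloud(n,dep):
    v,u=np.mgrid[:480,:640]; o,r=rays(n,np.c_[u.ravel(),v.ravel()])
    P=(o+r*dep.reshape(-1,1)).reshape(480,640,3); P[dep==0]=np.nan; return P
def tool():
    s=state(); q=s["tool_rot"]; return np.array(s["tool_pos"]),R.from_quat([q[1],q[2],q[3],q[0]])
def delta(pos,Rt):
    "units for a move from the current pose to pos, Rt"
    p,r=tool(); return np.round(r.inv().apply(np.array(pos)-p)/.025,2),np.round(np.degrees((r.inv()*Rt).as_rotvec())/8,2)
E
python3 - <<'E'
from h import *
for n in("scene","top"):
    im,d=grab_frame(n); np.savez(f"{n}0.npz",im=im,d=d); cv2.imwrite(f"pics/{n}0.png",im[...,::-1])
    K,di,M,t=cam(n); print(n,K[0,0],di,-M.T@t,M[2])
s=state();print(s["tool_pos"],s["tool_rot"],s["time"],s["gripper_width"])
E
```

```text
scene 503.60992452873467 [-0.14495821  0.          0.          0.          0.        ] [-0.02643756 -0.74140836  0.71647855] [ 0.57136955  0.65826399 -0.4901279 ]
top 457.89279618526484 [-0.05826935  0.          0.          0.          0.        ] [ 0.32942061 -0.0490346   1.3043358 ] [ 0.210282   -0.01234557 -0.97756282]
[0.23493045 0.57854694 0.23018061] [-2.72160831e-04  1.91713588e-01  9.81450467e-01 -8.97740504e-04] 0.1 0.9950930952660666
```

View pics/scene0.png

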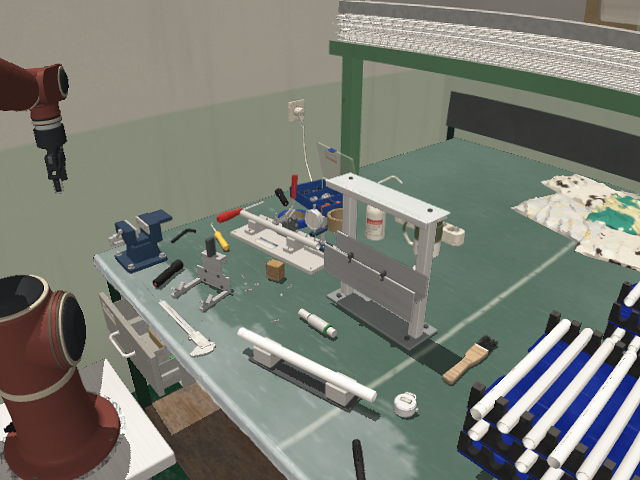

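View pics/top0.png

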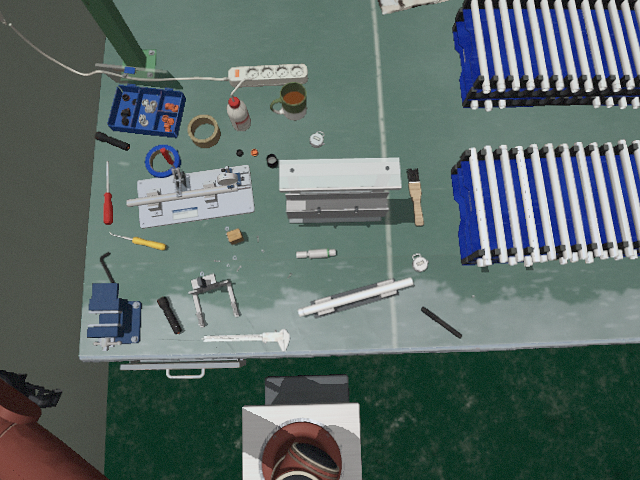

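Scene view: carrier at about (212,270) with its dark handle at (211,243), tube (240,333)–(375,397), rail (330–430, 180–330). Top view: carrier (213,295), tube (302,312)–(410,283), rail lip about (287–388, 208).

```bash
cat > m.py <<'E'
from h import *
C={}
for n in("scene","top"):
    z=np.load(n+"0.npz"); C[n]=cloud(n,z["d"])
P=C["top"]; 
print("guess carrier",P[275:285,195:215].reshape(-1,3)[::40].round(3).tolist())
print("bench z", [P[v,u].round(4).tolist() for v,u in((330,350),(270,270),(250,420))])
def sel(n,a,b):
    u0,v0=a;u1,v1=b; Q=C[n][v0:v1,u0:u1].reshape(-1,3); return Q[~np.isnan(Q[:,0])]
# tube
for n,a,b in(("top",(295,275),(418,322)),("scene",(230,320),(385,408))):
    Q=sel(n,a,b); Q=Q[(Q[:,2]>.044)&(Q[:,2]<.07)]
    c=Q[:,:2].mean(0); w,v=np.linalg.eigh(np.cov((Q[:,:2]-c).T)); ax=v[:,1]; s=(Q[:,:2]-c)@ax
    lo,hi=np.percentile(s,[.5,99.5]); print("tube",n,len(Q),c+ax*(lo+hi)/2,"len",hi-lo,"ang",np.degrees(np.arctan2(ax[1],ax[0])),"ztop",np.percentile(Q[:,2],97))
# carrier
for n,a,b in(("top",(185,265),(245,330)),("scene",(170,230),(240,315))):
    Q=sel(n,a,b)
    for lo,hi in((.105,.15),(.132,.15),(.084,.099),(.05,.08),(.005,.04)):
        q=Q[(Q[:,2]>lo)&(Q[:,2]<hi)]
        if len(q)>5:
            print("car",n,lo,hi,len(q),"mean",q.mean(0).round(4),"rect",[np.round(x,4) for x in cv2.minAreaRect(q[:,:2].astype(np.float32))],"zmax",q[:,2].max().round(4))
# rail
for n,a,b in(("top",(270,150),(410,230)),("scene",(320,165),(455,350))):
    Q=sel(n,a,b)
    for lo,hi in((.28,.34),(.168,.19),(.158,.168),(.148,.157),(.09,.145)):
        q=Q[(Q[:,2]>lo)&(Q[:,2]<hi)]
        if len(q)>5:
            print("rail",n,lo,hi,len(q),"mean",q.mean(0).round(4),"rect",[np.round(x,4) for x in cv2.minAreaRect(q[:,:2].astype(np.float32))])
E
python3 m.py
python3 - <<'E'
import cv2
a=cv2.imread("pics/scene0.png")[225:345,160:460];b=cv2.imread("pics/top0.png")[150:330,185:425]
import numpy as np
o=np.zeros((600,720,3),np.uint8);a=cv2.resize(a,(600,240),interpolation=2);b=cv2.resize(b,(480,360),interpolation=2);o[:240,:600]=a;o[240:,:480]=b
cv2.imwrite("pics/c.png",o)
E
```

```text
guess carrier [[0.515, 0.294, 0.001], [0.509, 0.294, -0.0], [0.503, 0.293, 0.003], [0.486, 0.27, 0.09], [0.481, 0.27, 0.09]]
bench z [[0.3474, -0.1441, 0.0051], [0.5238, 0.0782, -0.0013], [0.5704, -0.3595, -0.0044]]
tube top 903 [ 0.4358301  -0.16010215] len 0.3200618327027843 ang 103.99450037663172 ztop 0.055994468503011305
tube scene 1339 [ 0.43237029 -0.16122567] len 0.3217142520019345 ang 103.96156079220489 ztop 0.054070724286146475
car top 0.105 0.15 72 mean [0.4771 0.2444 0.1309] rect [array([0.4786, 0.2459]), array([0.0247, 0.012 ]), np.float64(12.9439)] zmax 0.1413
car top 0.132 0.15 47 mean [0.4781 0.2458 0.1375] rect [array([0.4788, 0.2459]), array([0.0243, 0.0115]), np.float64(11.4339)] zmax 0.1413
car top 0.084 0.099 165 mean [0.4849 0.2452 0.0899] rect [array([0.4822, 0.2475]), array([0.0301, 0.0644]), np.float64(15.3679)] zmax 0.0965
car top 0.05 0.08 37 mean [0.476  0.2378 0.0659] rect [array([0.4761, 0.2415]), array([0.0214, 0.0656]), np.float64(33.3429)] zmax 0.0786
car top 0.005 0.04 474 mean [0.4356 0.2342 0.0138] rect [array([0.4505, 0.2315]), array([0.1604, 0.182
[... 1386 characters left out ...]
69]), np.float64(0.9064)]
rail scene 0.28 0.34 2632 mean [ 0.6874 -0.1304  0.3058] rect [array([ 0.696 , -0.1133]), array([0.2829, 0.0821]), np.float64(89.4275)]
rail scene 0.168 0.19 611 mean [ 0.7131 -0.11    0.1762] rect [array([ 0.7958, -0.0051]), array([0.5081, 0.1886]), np.float64(48.4577)]
rail scene 0.158 0.168 456 mean [ 0.6923 -0.1203  0.163 ] rect [array([0.8198, 0.0841]), array([0.7017, 0.1536]), np.float64(59.084)]
rail scene 0.148 0.157 736 mean [ 0.6819 -0.1097  0.1525] rect [array([0.8083, 0.0957]), array([0.7496, 0.1863]), np.float64(59.025)]
rail scene 0.09 0.145 3184 mean [ 0.7102 -0.0751  0.1204] rect [array([0.9392, 0.1023]), array([0.9078, 0.3429]), np.float64(48.4935)]
```

View pics/c.png

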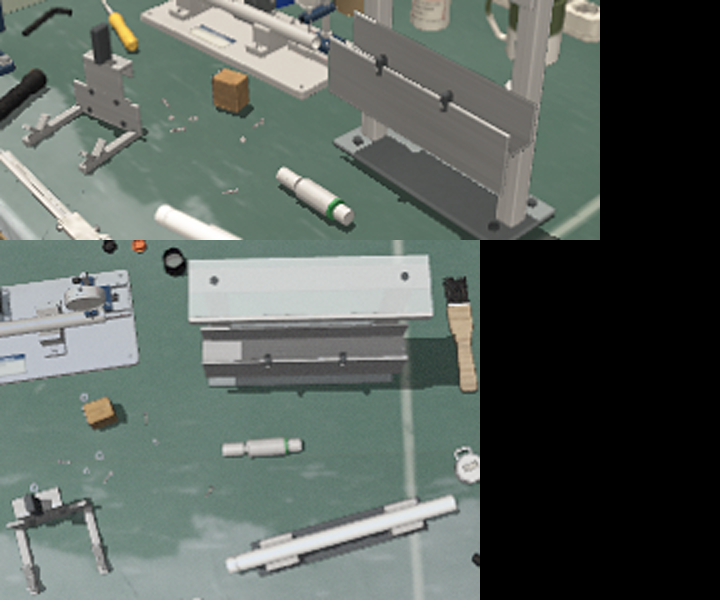

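The crop confirms it: carrier handle upper left, stops at about scene (350,256) and (383,275), top (319,209) and (356,208); rail yaw ≈ 0, carrier yaw ≈ 15°.

```bash
cat >> m.py <<'E'
print("-----")
# dark stop blobs
def blob(n,a,b,lo,hi,th=70):
    im=np.load(n+"0.npz")["im"]; u0,v0=a;u1,v1=b
    m=(im[v0:v1,u0:u1].max(2)<th).astype(np.uint8); k,l,s,c=cv2.connectedComponentsWithStats(m)
    return [(s[i,4],(c[i]+[u0,v0]).round(1),s[i,:4]+[u0,v0,0,0]) for i in range(1,k) if lo<=s[i,4]<=hi]
print("top stops",blob("top",(300,198),(380,216),4,60)); print("scene stops",blob("scene",(335,242),(400,290),4,80))
Q=sel("scene",(325,240),(430,300)); q=Q[(Q[:,2]>.09)&(Q[:,2]<.145)&(Q[:,0]>.64)&(Q[:,0]<.664)]
A=np.polyfit(q[:,1]+.113,q[:,0],1); print("lip front x at mid",A[1],"slope deg",np.degrees(-np.arctan(A[0])),len(q),"y",np.percentile(q[:,1],[1,99]))
# carrier back plate front face: rear plane direction from scene z .015-.08
Q=sel("scene",(170,230),(240,315)); q=Q[(Q[:,2]>.02)&(Q[:,2]<.08)]
for yaw in np.radians([0]):
    d=q[:,:2]-[.478,.245]; k=(np.hypot(*d.T)<.07)&(d@[np.cos(.25),np.sin(.25)]>-.03); q=q[k]
    c=q[:,:2].mean(0)
    for _ in range(6):
        c=q[:,:2].mean(0); w,v=np.linalg.eigh(np.cov((q[:,:2]-c).T)); e=(q[:,:2]-c)@v[:,0]; q=q[abs(e)<max(.003,2*e.std()*.7)]
    n=v[:,0]*np.sign(v[0,0]); print("plate",c,"yaw",np.degrees(np.arctan2(n[1],n[0])),len(q),e.std())
Q=sel("top",(185,265),(245,330)); q=Q[(Q[:,2]>.012)&(Q[:,2]<.04)]; 
for dl,dh in((-1,.236),(.236,1)):
    f=q[(q[:,1]-(q[:,0]-.42)*.25>dl)&(q[:,1]-(q[:,0]-.42)*.25<dh)&(q[:,0]<.45)]; 
    if len(f)>9: p=np.polyfit(f[:,0],f[:,1],1); print("foot",len(f),f.mean(0),np.degrees(np.arctan(p[0])))
E
python3 m.py | sed -n '/-----/,$p'
```

```text
-----
top stops [(np.int32(4), array([318.5, 207.5]), array([318, 207,   2,   2])), (np.int32(4), array([324.5, 211. ]), array([323, 211,   4,   1])), (np.int32(9), array([332., 211.]), array([328, 211,   9,   1]))]
scene stops [(np.int32(32), array([350.3, 257. ]), array([348, 253,   6,  10])), (np.int32(25), array([382.7, 275.1]), array([380, 271,   6,  10]))]
lip front x at mid 0.6527934051319166 slope deg -0.275430911937578 1565 y [-0.23726202  0.01709728]
plate [0.47396224 0.24459823] yaw 14.88695710014751 450 0.001303119576816466
foot 53 [0.41696633 0.17732272 0.01981667] 13.84298287446444
foot 71 [0.39489112 0.27571865 0.0195198 ] 15.03493074992323
```

```bash
cat >> h.py <<'E'
def Rt(yaw,lean):
    y=np.radians(yaw); l=np.radians(lean); z=np.array([np.sin(l)*np.cos(y),np.sin(l)*np.sin(y),-np.cos(l)]); Y=np.array([-np.sin(y),np.cos(y),0])
    return R.from_matrix(np.c_[np.cross(Y,z),Y,z])
def go(g,yaw,lean,back=0):
    "delta so that the grasp point is at g (back: m behind along tool z)"
    r=Rt(yaw,lean); a=delta(np.array(g)+r.as_matrix()[:,2]*(.019-back),r)
    for x in a: print(x.tolist(),end=" ")
    print()
E
python3 -c "
from h import *
go([.478,.2455,.119],15,38,.10)"
```

```text
[-12.43, -9.88, 1.91] [-1.55, -4.59, -4.46]
```

Call:
jog_arm([
  [[-12.43, -9.88, 1.91], [-1.55, -4.59, -4.46], 100],
  [[-12.43, -9.88, 1.91], [-1.55, -4.59, -4.46], 100],
  [[-12.43, -9.88, 1.91], [-1.55, -4.59, -4.46], 100],
  [[-12.43, -9.88, 1.91], [-1.55, -4.59, -4.46], 100],
  [[-12.43, -9.88, 1.91], [-1.55, -4.59, -4.46], 100],
  [[-12.43, -9.88, 1.91], [-1.55, -4.59, -4.46], 100],
  [[-12.43, -9.88, 1.91], [-1.55, -4.59, -4.46], 100],
  [[-12.43, -9.88, 1.91], [-1.55, -4.59, -4.46], 100],
])

```text
time: 1.1
tool_pos: [0.4305, 0.2313, 0.1828]
tool_rot: [0.323, -0.121, 0.938, 0.043]
contact_force: [-0.8, -0.1, 1.0]
gripper_width: 1.003
grasp_force: 0.0
```

```bash
python3 -c "
from h import *
go([.478,.2455,.119],15,38,0);go([.478,.2455,.119],15,38,.1);print(tool()[0])"
```

```text
[0.01, 0.07, 3.99] [-0.01, 0.01, -0.03] 
[0.01, 0.06, -0.01] [-0.01, 0.01, -0.03] 
[0.43050577 0.23126271 0.18278701]
```

Call:
jog_arm([
  [[0, 0.05, 2.0], [0, 0, 0], 100],
  [[0, 0.05, 3.2], [0, 0, 0], 100],
  [[0, 0.05, 4.0], [0, 0, 0], 100],
  [[0, 0.05, 4.0], [0, 0, 0], 100],
  [[0, 0.05, 4.0], [0, 0, 0], 10],
  [[0, 0.05, 4.0], [0, 0, 0], 5],
  [[0, 0.05, 4.0], [0, 0, 0], 0],
  [[0, 0.05, 4.0], [0, 0, 0], 0],
])

```text
time: 2.1
tool_pos: [0.4895, 0.2506, 0.1055]
tool_rot: [0.324, -0.123, 0.937, 0.043]
contact_force: [0.2, -0.4, -0.2]
gripper_width: 0.143
grasp_force: 0.6
```

Run:
```python
from h import *
s=state();print(s["gripper_width"],s["grasp_force"],s["contact_force"],s["tool_pos"])
for n in("scene","top"):
    im,d=grab_frame(n); np.savez(f"{n}1.npz",im=im,d=d)
    cv2.imwrite(f"pics/{n}1.png",cv2.resize(im[150:330,150:390] if n=="scene" else im[230:350,150:310],None,fx=3,fy=3)[...,::-1])
```

```text
0.14283871131281045 0.5617187172174454 [ 0.23924408 -0.4309893  -0.22525788] [0.48949043 0.25060273 0.10547966]
```

View pics/scene1.png

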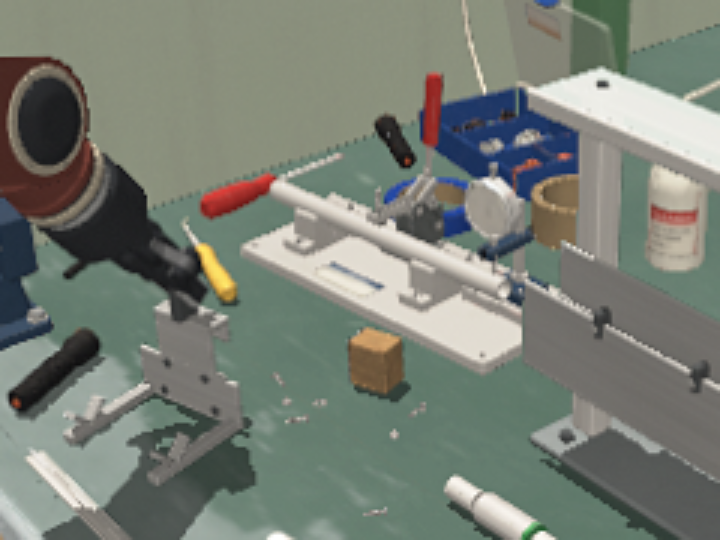

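Fingers hold the handle blade at crop (185,300); carrier still upright. Lift straight up.

```bash
python3 -c "
from h import *
p,r=tool(); print((r.inv().apply([0,0,.115])/.025).round(2), (r.inv().apply([0,0,.02])/.025).round(2))"
```

```text
[-2.84  0.01 -3.62] [-0.49  0.   -0.63]
```

Call:
jog_arm([
  [[0, 0, 0], [0, 0, 0], 0],
  [[0, 0, 0], [0, 0, 0], 0],
  [[-0.25, 0, -0.31], [0, 0, 0], 0],
  [[-0.5, 0, -0.63], [0, 0, 0], 0],
  [[-1.2, 0, -1.53], [0, 0, 0], 0],
  [[-2.0, 0, -2.55], [0, 0, 0], 0],
  [[-2.84, 0.01, -3.62], [0, 0, 0], 0],
  [[-2.84, 0.01, -3.62], [0, 0, 0], 0],
])

```text
time: 3.2
tool_pos: [0.4909, 0.2513, 0.2246]
tool_rot: [0.327, -0.123, 0.936, 0.044]
contact_force: [0.1, 0.3, -2.8]
gripper_width: 0.131
grasp_force: 58.9
```

```bash
cat > car.py <<'E'
import sys
from h import *
tag=sys.argv[1]; p,r=tool(); s=state(); M=r.as_matrix(); g=p-.019*M[:,2]; print("grasp pt",g,"width",s["gripper_width"],s["grasp_force"],s["contact_force"])
for n in("scene","top"):
    im,d=grab_frame(n); np.savez(f"{n}{tag}.npz",im=im,d=d); P=cloud(n,d).reshape(-1,3); P=P[~np.isnan(P[:,0])]
    yaw=np.arctan2(M[1,1],M[0,1])-np.pi/2; c,s_=np.cos(yaw),np.sin(yaw)
    q=(P-g)@np.array([[c,-s_,0],[s_,c,0],[0,0,1]])   # carrier-parallel frame, handle at 0
    k=(abs(q[:,1])<.07)&(q[:,0]>-.12)&(q[:,0]<.04)&(q[:,2]<.02)&(q[:,2]>-.13); q=q[k]
    # bridge top: z about -.028
    b=q[(abs(q[:,1])>.015)&(abs(q[:,1])<.036)&(q[:,2]>-.045)&(q[:,2]<-.015)&(q[:,0]>-.014)&(q[:,0]<.022)]
    if len(b)>8: print(n,"bridge z med",np.median(b[:,2]),"x",np.percentile(b[:,0],[2,98]),"y",np.percentile(b[:,1],[2,98]),len(b))
    f=q[(q[:,2]<-.045)&(q[:,2]>-.1)&(q[:,0]>-.02)&(q[:,0]<.004)&(abs(q[:,1])<.055)]
    if len(f)>40:
        A=np.c_[f[:,1],f[:,2]+.075,np.ones(len(f))]
        for _ in range(4):
            x=np.linalg.lstsq(A,f[:,0],rcond=None)[0]; e=abs(A@x-f[:,0]); A=A[e<.003];f=f[e<.003]
        print(n,"plate front x (want -.006)",x[2],"yaw err deg",-np.degrees(x[0]),"lean deg",np.degrees(x[1]),len(f))
    ft=q[(q[:,0]<-.03)&(q[:,0]>-.11)&(q[:,2]<-.07)]
    for sd in(-1,1):
        t=ft[(ft[:,1]*sd>.035)&(ft[:,1]*sd<.065)]
        if len(t)>8: print(n,"foot",sd,"n",len(t),"y mean",t[:,1].mean(),"z max/min",np.percentile(t[:,2],[3,97]),"xmin",t[:,0].min())
E
python3 car.py 2
```

```text
grasp pt [0.47952663 0.2481971  0.23944338] width 0.13095065757504673 58.91265392303467 [ 0.08900893  0.31922108 -2.76746792]
scene bridge z med -0.03332063285350115 x [-0.00745584  0.01731909] y [-0.03430029  0.03169678] 116
scene plate front x (want -.006) -0.0043750737336000186 yaw err deg 0.5631130938811356 lean deg -0.28192673338441426 462
scene foot -1 n 212 y mean -0.052865760594578246 z max/min [-0.11941545 -0.09522802] xmin -0.10233430573736531
scene foot 1 n 200 y mean 0.04718852322191855 z max/min [-0.11990049 -0.09453261] xmin -0.10126294225222891
top bridge z med -0.03422143990150575 x [3.70257114e-05 1.74420481e-02] y [-0.03241322  0.03097007] 57
top foot -1 n 150 y mean -0.05219978973595936 z max/min [-0.12069504 -0.0964106 ] xmin -0.10110283703280182
```

```bash
python3 -c "
from h import *
go([.5875,-.112,.235],-.5,38)"
```

```text
[-0.46, -15.15, 0.26] [1.2, -0.0, 1.52]
```

Call:
jog_arm([
  [[-0.03, -0.9, 0.02], [0.07, 0, 0.09], 0],
  [[-0.09, -3.0, 0.05], [0.24, 0, 0.3], 0],
  [[-0.17, -5.4, 0.09], [0.43, 0, 0.55], 0],
  [[-0.24, -7.8, 0.14], [0.62, 0, 0.79], 0],
  [[-0.31, -10.2, 0.18], [0.82, 0, 1.03], 0],
  [[-0.39, -12.6, 0.22], [1.0, 0, 1.28], 0],
  [[-0.44, -14.4, 0.25], [1.15, 0, 1.46], 0],
  [[-0.46, -15.15, 0.26], [1.2, 0, 1.52], 0],
])

```text
time: 4.3
tool_pos: [0.599, -0.1138, 0.2177]
tool_rot: [0.324, 0.006, 0.946, -0.001]
contact_force: [0.3, 0.9, -4.0]
gripper_width: 0.133
grasp_force: 59.3
```

```bash
python3 car.py 3
python3 - <<'E'
from h import *
go([.5875,-.112,.235],-.5,38); go([.5875,-.112,.2185],-.5,38);go([.6475,-.112,.2185],-.5,38);go([.6475,-.112,.19],-.5,38)
im=np.load("scene3.npz")["im"]; cv2.imwrite("pics/s3.png",cv2.resize(im[80:350,230:470],None,fx=2.2,fy=2.2)[...,::-1])
E
```

```text
grasp pt [ 0.58732362 -0.11368478  0.23270246] width 0.13264587168995487 59.25382375717163 [ 0.34079311  0.91720034 -3.97262372]
scene bridge z med -0.0324020868132843 x [-0.00683461  0.0180843 ] y [-0.03284526  0.03115009] 191
scene plate front x (want -.006) -0.005501958940155387 yaw err deg 0.3183847714562449 lean deg 0.34929939646089697 656
scene foot -1 n 297 y mean -0.052217630011769274 z max/min [-0.11894849 -0.09407697] xmin -0.10334476896328591
scene foot 1 n 265 y mean 0.047661913389834824 z max/min [-0.11870638 -0.09369143] xmin -0.10292772666096092
top bridge z med -0.029596990725241162 x [0.00573764 0.01959686] y [-0.03414657  0.02772769] 49
top foot 1 n 64 y mean 0.0484442025044301 z max/min [-0.11608961 -0.0938877 ] xmin -0.06961548671736723
[-0.04, 0.03, -0.05] [0.0, -0.02, -0.02] 
[0.37, 0.03, 0.47] [0.0, -0.02, -0.02] 
[-1.53, 0.06, 1.95] [0.0, -0.02, -0.02] 
[-0.83, 0.06, 2.85] [0.0, -0.02, -0.02]
```

View pics/s3.png

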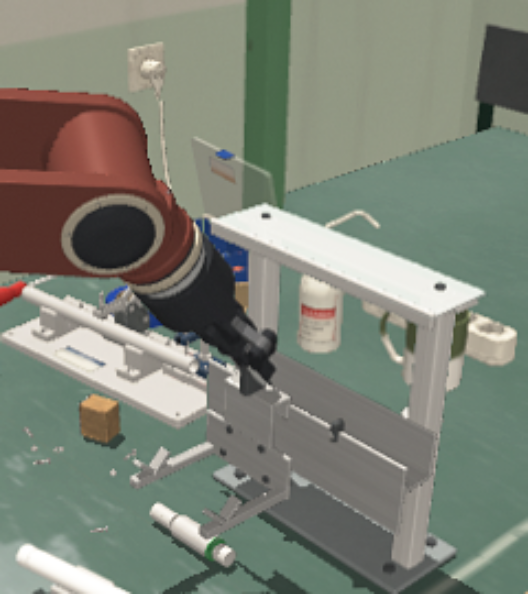

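Carrier upright before the lip (crop (245,420)), hand well under and clear of the guard edge. Go in over the lip.

Call:
jog_arm([
  [[0.35, 0.03, 0.44], [0, 0, 0], 0],
  [[0.2, 0.03, 0.56], [0, 0, 0], 0],
  [[-0.2, 0.04, 0.87], [0, 0, 0], 0],
  [[-0.6, 0.04, 1.2], [0, 0, 0], 0],
  [[-1.0, 0.05, 1.52], [0, 0, 0], 0],
  [[-1.35, 0.05, 1.79], [0, 0, 0], 0],
  [[-1.54, 0.06, 1.94], [0, 0, 0], 0],
  [[-1.54, 0.06, 1.94], [0, 0, 0], 0],
])

```text
time: 5.4
tool_pos: [0.6605, -0.1108, 0.2067]
tool_rot: [0.326, 0.004, 0.945, -0.001]
contact_force: [-0.4, 0.1, -4.2]
gripper_width: 0.127
grasp_force: 59.3
```

```bash
python3 car.py 4
python3 - <<'E'
from h import *
go([.648,-.112,.2185],-.5,38);go([.648,-.112,.198],-.5,38);go([.648,-.112,.189],-.5,38)
im=np.load("scene4.npz")["im"]; cv2.imwrite("pics/s4.png",cv2.resize(im[150:330,290:450],None,fx=3.3,fy=3.3)[...,::-1])
E
```

```text
grasp pt [ 0.64874745 -0.11075546  0.2216768 ] width 0.1270455358281248 59.25348401069641 [-0.37656219  0.08404041 -4.2451047 ]
scene bridge z med -0.03214173063615344 x [-0.00710107  0.01761612] y [-0.0327282  0.0318325] 177
scene plate front x (want -.006) -0.005438693996544476 yaw err deg 0.3341163128362608 lean deg 0.546731226034188 632
scene foot -1 n 262 y mean -0.05272973770446404 z max/min [-0.1188504  -0.09353914] xmin -0.10354768466518287
scene foot 1 n 242 y mean 0.047337505322192434 z max/min [-0.11892332 -0.09385472] xmin -0.10375518975371126
top bridge z med -0.031176286714006518 x [0.0085792  0.01864256] y [-0.0335579   0.02982816] 35
top foot 1 n 23 y mean 0.04975404340544691 z max/min [-0.11415458 -0.10603372] xmin -0.048078328112648235
[0.1, -0.05, 0.09] [0.0, 0.01, -0.0] 
[0.6, -0.05, 0.74] [0.0, 0.01, -0.0] 
[0.83, -0.05, 1.02] [0.0, 0.01, -0.0]
```

View pics/s4.png

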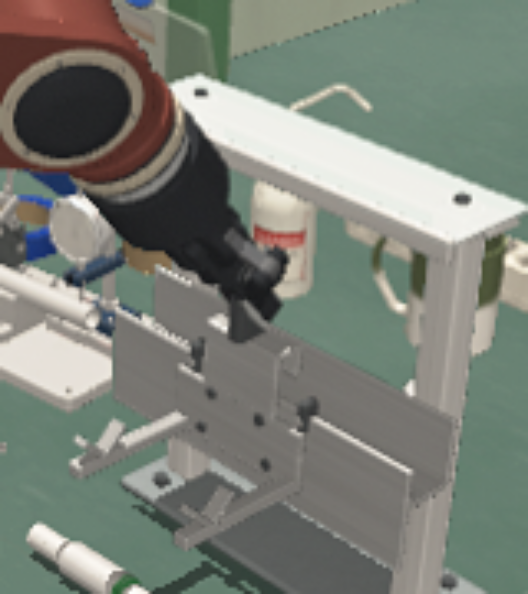

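The hook is over the lip and centred between the stops (crop (197,345) and (307,405)), no contact. Lower.

Call:
jog_arm([
  [[0.2, -0.05, 0.22], [0, 0, 0], 0],
  [[0.35, -0.05, 0.42], [0, 0, 0], 0],
  [[0.5, -0.05, 0.61], [0, 0, 0], 0],
  [[0.62, -0.05, 0.77], [0, 0, 0], 0],
  [[0.7, -0.05, 0.87], [0, 0, 0], 0],
  [[0.76, -0.05, 0.95], [0, 0, 0], 0],
  [[0.76, -0.05, 0.95], [0, 0, 0], 0],
])

```text
time: 6.38
tool_pos: [0.6599, -0.112, 0.1764]
tool_rot: [0.326, 0.004, 0.945, -0.001]
contact_force: [0.3, 0.5, -2.3]
gripper_width: 0.128
grasp_force: 59.2
```

```bash
python3 car.py 5;  python3 - <<'E'
from h import *
go([.648,-.112,.187],-.5,38)
E
```

```text
grasp pt [ 0.64818928 -0.11195139  0.19133396] width 0.1280283671957499 59.24982011318207 [ 0.32931679  0.51263775 -2.25234401]
scene bridge z med -0.03243595984111852 x [-0.00726187  0.01758318] y [-0.03328006  0.03031225] 182
scene plate front x (want -.006) -0.005479902721972686 yaw err deg 0.025895216754282434 lean deg 0.8824841977574657 585
scene foot -1 n 263 y mean -0.05276500424354693 z max/min [-0.11864932 -0.09341848] xmin -0.10341576944149744
scene foot 1 n 238 y mean 0.047384786776374685 z max/min [-0.11898405 -0.0935968 ] xmin -0.1038171945905088
top bridge z med -0.030426328818740078 x [0.00817524 0.01892306] y [-0.03203782  0.02877928] 35
top foot 1 n 24 y mean 0.048877313562097756 z max/min [-0.11235806 -0.10673465] xmin -0.04949824303028712
[0.13, 0.0, 0.14] [0.0, 0.01, -0.0]
```

Call:
jog_arm([
  [[0.03, 0, 0.04], [0, 0, 0], 0],
  [[0.06, 0, 0.08], [0, 0, 0], 0],
  [[0.06, 0, 0.08], [0, 0, 0], 0],
])

```text
time: 6.85
tool_pos: [0.6608, -0.1123, 0.1756]
tool_rot: [0.328, 0.004, 0.945, -0.002]
contact_force: [-1.9, 0.4, 1.3]
gripper_width: 0.132
grasp_force: 60.1
```

Call:
jog_arm([
  [[0, 0, 0], [0, 0, 0], 30],
  [[0, 0, 0], [0, 0, 0], 40],
  [[0, 0, 0], [0, 0, 0], 40],
  [[0, 0, -0.4], [0, 0, 0], 40],
  [[0, 0, -1.4], [0, 0, 0], 40],
  [[0, 0, -3.0], [0, 0, 0], 40],
  [[0, 0, -5.0], [0, 0, 0], 60],
  [[0, 0, -5.0], [0, 0, 0], 60],
])

```text
time: 7.85
tool_pos: [0.5833, -0.1123, 0.2792]
tool_rot: [0.331, 0.004, 0.944, -0.003]
contact_force: [0.5, -1.4, -0.6]
gripper_width: 0.597
grasp_force: 0.0
```

```bash
cat > car2.py <<'E'
# carrier hung: look with handle expected at (.649,-.113,.189), yaw 0
import re
src=open("car.py").read().replace('g=p-.019*M[:,2]','g=np.array([.649,-.113,.189]); M=np.eye(3)')
exec(src)
im=np.load(f"scene{tag}.npz")["im"]; cv2.imwrite(f"pics/s{tag}.png",cv2.resize(im[80:410,220:460],None,fx=1.8,fy=1.8)[...,::-1])
E
python3 car2.py 6
python3 - <<'E'
from h import *
P=cloud("scene",np.load("scene6.npz")["d"]).reshape(-1,3); q=P[(abs(P[:,0]-.649)<.03)&(abs(P[:,1]+.113)<.02)&(P[:,2]>.192)&(P[:,2]<.22)]
print("blade",q.max(0),cv2.minAreaRect(q[:,:2].astype(np.float32)))
# tube target: grasp point = tube axis, yaw 14, pointing down; above by .1
for b in(.12,0): go([.434,-.1607,.042],14,0,b)
E
```

```text
grasp pt [ 0.649 -0.113  0.189] width 0.5973703642305909 0.0 [ 0.52326142 -1.40848676 -0.60451528]
scene bridge z med -0.031147192555615877 x [-0.00702319  0.01701198] y [-0.03299667  0.03194335] 186
scene plate front x (want -.006) -0.0030954897800715064 yaw err deg -0.0798893878818273 lean deg -3.001268351663433 557
scene foot -1 n 253 y mean -0.051455551923053386 z max/min [-0.12308027 -0.09768863] xmin -0.09839532845375865
scene foot 1 n 227 y mean 0.048821663665254714 z max/min [-0.1228006 -0.0981521] xmin -0.10007034655233737
top bridge z med -0.029652961271771472 x [-0.00653874  0.01712309] y [-0.03117154  0.03237349] 137
top plate front x (want -.006) -0.0033416376411593723 yaw err deg -0.32015982365528733 lean deg -2.3359477737162906 115
top foot 1 n 28 y mean 0.04928548167369229 z max/min [-0.11712744 -0.0966565 ] xmin -0.09626838078836564
blade [ 0.65838622 -0.10603768  0.20997778] ((0.645043671131134, -0.11332657933235168), (0.013681264594197273, 0.026740645989775658), 86.89851379394531)
[7.89, -2.01, 0.44] [-0.61, 4.75, -1.74] 
[10.86, -2.01, 4.21] [-0.61, 4.75, -1.74]
```

View pics/s6.png

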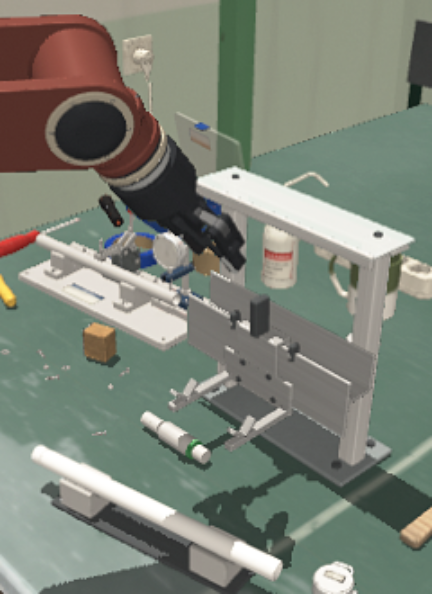

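Carrier hangs seated, leaning about 3° onto the lip front (handle crop (260,315), between the stops); tube undisturbed. Now the tube.

```bash
cat >> h.py <<'E'
def Rtube(yaw,tilt,s=-1): return R.from_euler("z",yaw,degrees=True)*R.from_euler("y",-tilt,degrees=True)*Rt(90*s,0)
def gt(g,yaw,tilt,up=0,s=-1):
    r=Rtube(yaw,tilt,s); a=delta(np.array(g)+r.as_matrix()[:,2]*.019+[0,0,up],r)
    for x in a: print(x.tolist(),end=" ")
    print()
E
python3 -c "
from h import *
print(np.round(state()['joint_pos'],2))
for s in(-1,1): gt([.434,-.1607,.042],14,20,.12,s)"
```

```text
[-0.44 -0.45  2.08  0.33  0.92 -2.12]
[7.67, -1.95, 0.56] [1.04, 2.4, 9.55] 
[7.67, -1.95, 0.56] [-2.55, 1.11, -12.72]
```

Call:
jog_arm([
  [[2.5, -0.6, 0.2], [0, 0, 0], 60],
  [[4.5, -1.2, 0.35], [0.26, 0.6, 2.4], 60],
  [[7.67, -1.95, 0.56], [1.04, 2.4, 9.55], 60],
  [[7.67, -1.95, 0.56], [1.04, 2.4, 9.55], 60],
  [[7.67, -1.95, 0.56], [1.04, 2.4, 9.55], 60],
  [[7.67, -1.95, 0.56], [1.04, 2.4, 9.55], 60],
  [[7.67, -1.95, 0.56], [1.04, 2.4, 9.55], 60],
  [[7.67, -1.95, 0.56], [1.04, 2.4, 9.55], 60],
])

```text
time: 8.95
tool_pos: [0.4397, -0.1582, 0.1412]
tool_rot: [0.116, 0.583, 0.793, 0.132]
contact_force: [-0.5, -0.1, 0.2]
gripper_width: 0.601
grasp_force: 0.0
```

```bash
python3 -c "
from h import *
print(np.round(state()['joint_pos'],2))
gt([.434,-.1607,.042],14,20,.12);gt([.434,-.1607,.042],14,20,0)"
```

```text
[-0.67 -0.48  2.25  0.3   1.16 -1.06]
[-0.05, 0.05, -0.1] [0.02, 0.08, 0.43] 
[0.1, -1.6, 4.4] [0.02, 0.08, 0.43]
```

Call:
jog_arm([
  [[0.03, -0.4, 1.1], [0.01, 0.04, 0.4], 60],
  [[0.06, -0.9, 2.6], [0.02, 0.08, 0.43], 60],
  [[0.08, -1.35, 3.7], [0.02, 0.08, 0.43], 60],
  [[0.1, -1.6, 4.4], [0.02, 0.08, 0.43], 60],
  [[0.1, -1.6, 4.4], [0.02, 0.08, 0.43], 60],
])

```text
time: 9.57
tool_pos: [0.4393, -0.1587, 0.0227]
tool_rot: [0.106, 0.604, 0.778, 0.137]
contact_force: [0.9, -0.2, 0.9]
gripper_width: 0.598
grasp_force: 0.0
```

```bash
python3 -c "
from h import *
gt([.434,-.1607,.042],14,20,0);print(state()['contact_force'])
im,d=grab_frame('scene');cv2.imwrite('pics/s7.png',cv2.resize(im[250:430,210:450],None,fx=3,fy=3)[...,::-1])"
```

```text
[-0.03, 0.05, -0.04] [-0.01, -0.01, 0.04] 
[ 0.85837523 -0.23257243  0.86764502]
```

View pics/s7.png

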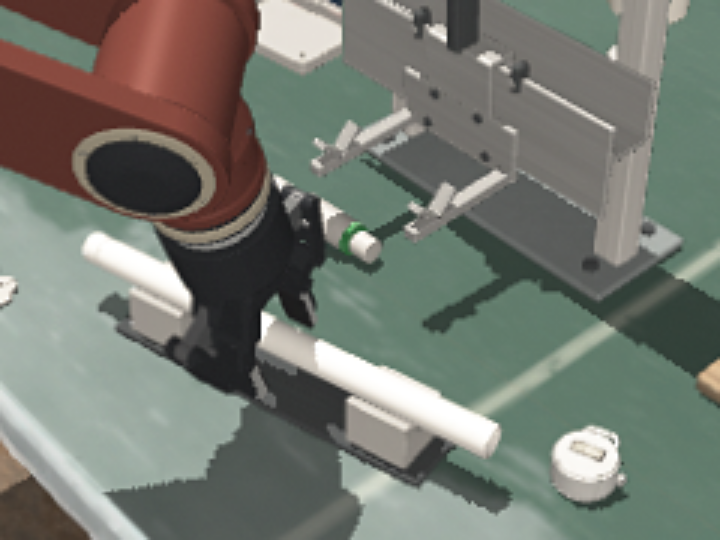

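Fingers straddle the tube midway between the blocks (crop (265,340)). Grip and lift.

Call:
jog_arm([
  [[0, 0, 0], [0, 0, 0], 10],
  [[0, 0, 0], [0, 0, 0], 0],
  [[0, 0, 0], [0, 0, 0], 0],
  [[0, 0, 0], [0, 0, 0], 0],
  [[0, 0.1, -0.25], [0, 0, 0], 0],
  [[0, 0.3, -0.8], [0, 0, 0], 0],
  [[-0.05, 0.8, -2.2], [0, 0, 0], 0],
  [[-0.15, 1.65, -4.5], [0, 0, 0], 0],
])

```text
time: 10.62
tool_pos: [0.4402, -0.1623, 0.1451]
tool_rot: [0.107, 0.604, 0.778, 0.136]
contact_force: [0.9, -1.1, -0.2]
gripper_width: 0.234
grasp_force: 58.7
```

```bash
cat > tub.py <<'E'
import sys
from h import *
tag=sys.argv[1]; p,r=tool(); s=state(); M=r.as_matrix(); g=p-.019*M[:,2]; print("grasp",g.round(4),"w",s["gripper_width"],s["grasp_force"])
ax=-M[:,0]; ax=ax*np.sign(ax[1]); print("tool -x axis",ax.round(4))
for n in("scene","top"):
    im,d=grab_frame(n); np.savez(f"{n}{tag}.npz",im=im,d=d); P=cloud(n,d); 
    m=(im.min(2)>120)&~np.isnan(P[...,0]); Q=P[m]; t=(Q-g)@ax; e=np.linalg.norm(Q-g-t[:,None]*ax,axis=1)
    k=(e<.022)&(abs(t)<.2)&(abs(t)>.06); Q=Q[k]; t=t[k]
    if len(Q)<30: print(n,"few"); continue
    c=[Q[t*sg>0].mean(0) for sg in(-1,1)]; v=c[1]-c[0]; v/=np.linalg.norm(v); tt=(Q-g)@v
    print(n,len(Q),"axis",v.round(4),"ends",np.percentile(tt,[.5,99.5]).round(4),"axis pt near grasp",(c[0]+v*((g-c[0])@v)-g).round(4))
E
python3 tub.py 8
```

```text
grasp [ 0.4339 -0.1638  0.1629] w 0.2335699540635328 58.71474266052246
tool -x axis [-0.247   0.969  -0.0021]
scene 1200 axis [-0.245   0.9695  0.007 ] ends [-0.1585  0.1648] axis pt near grasp [-0.0043 -0.0011  0.002 ]
top 616 axis [-0.2402  0.9707 -0.0077] ends [-0.1631  0.1581] axis pt near grasp [0.0038 0.0011 0.0165]
```

```bash
python3 -c "
from h import *
gt([.5735,-.114,.16],0,20)"
```

```text
[0.72, 5.16, 2.52] [0.11, -0.5, 1.72]
```

Call:
jog_arm([
  [[0.05, 0.35, 0.17], [0.01, -0.03, 0.12], 0],
  [[0.15, 1.1, 0.54], [0.02, -0.1, 0.36], 0],
  [[0.3, 2.1, 1.0], [0.05, -0.2, 0.7], 0],
  [[0.44, 3.15, 1.54], [0.07, -0.3, 1.05], 0],
  [[0.57, 4.1, 2.0], [0.09, -0.4, 1.37], 0],
  [[0.67, 4.8, 2.35], [0.1, -0.47, 1.6], 0],
  [[0.72, 5.16, 2.52], [0.11, -0.5, 1.72], 0],
  [[0.72, 5.16, 2.52], [0.11, -0.5, 1.72], 0],
])

```text
time: 11.72
tool_pos: [0.5761, -0.1104, 0.1313]
tool_rot: [0.115, 0.697, 0.697, 0.122]
contact_force: [0.8, -0.3, -1.3]
gripper_width: 0.237
grasp_force: 58.7
```

```bash
python3 tub.py 9
python3 - <<'E'
from h import *
gt([.5735,-.114,.16],0,20);gt([.5735,-.114,.105],0,20);gt([.5735,-.114,.0915],0,20)
a=np.load("scene9.npz")["im"][170:370,240:440]; 
P=cloud("scene",np.load("scene9.npz")["d"]).reshape(-1,3)
for y in(-.164,-.064):
    q=P[(abs(P[:,1]-y)<.009)&(P[:,0]>.54)&(P[:,0]<.61)&(P[:,2]>.06)&(P[:,2]<.1)]
    h=q[q[:,2]>.081]; print("cradle",y,len(q),"top pts x",np.percentile(h[:,0],[3,50,97]).round(4),"zmax",np.percentile(h[:,2],97).round(4),"lowest x>rim", q[q[:,2]<.075][:,0].min().round(4) if (q[:,2]<.075).any() else None)
cv2.imwrite("pics/s9.png",cv2.resize(a,None,fx=3,fy=3)[...,::-1])
E
```

```text
grasp [ 0.5698 -0.1106  0.1493] w 0.23728399778338777 58.700480461120605
tool -x axis [-0.0012  1.      0.0095]
scene 808 axis [-9.000e-04  9.998e-01  2.040e-02] ends [-0.1587  0.1645] axis pt near grasp [-0.004  -0.      0.0022]
top 645 axis [0.003  0.9999 0.0148] ends [-0.1585  0.1626] axis pt near grasp [-0.0003 -0.0001  0.0048]
[-0.12, 0.31, -0.35] [-0.09, -0.06, -0.02] 
[-0.14, -0.42, 1.72] [-0.09, -0.06, -0.02] 
[-0.15, -0.59, 2.23] [-0.09, -0.06, -0.02] 
cradle -0.164 228 top pts x [0.5551 0.5813 0.5905] zmax 0.0925 lowest x>rim 0.5515
cradle -0.064 201 top pts x [0.5564 0.5805 0.5896] zmax 0.0929 lowest x>rim 0.5504
```

View pics/s9.png

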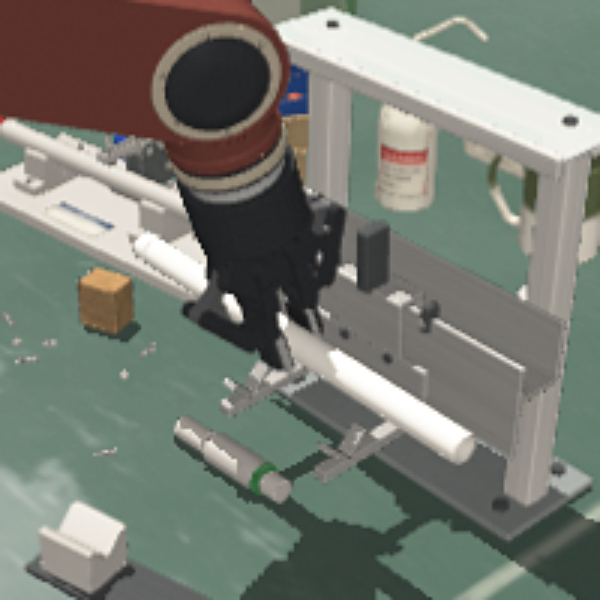

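Tube is in the hand above both cradles (crop (265,385) and (350,450)), clear of the handle; the pose lags the command, so I hold briefly and re-read.

Call:
jog_arm([
  [[0, 0, 0], [0, 0, 0], 0],
  [[0, 0, 0], [0, 0, 0], 0],
])

```text
time: 12.08
tool_pos: [0.5756, -0.1111, 0.1313]
tool_rot: [0.115, 0.698, 0.696, 0.122]
contact_force: [0.6, 0.1, -0.6]
gripper_width: 0.237
grasp_force: 58.7
```

```bash
python3 -c "
from h import *
print(tool()[0],np.round(state()['joint_pos'],3))
gt([.573,-.114,.16],0,20);gt([.573,-.114,.105],0,20);gt([.573,-.114,.0915],0,20)"
```

```text
[ 0.57564657 -0.11111511  0.13133023] [-0.381 -0.158  2.015  0.159  0.979 -0.447]
[-0.11, 0.29, -0.36] [-0.09, -0.06, -0.03] 
[-0.13, -0.44, 1.72] [-0.09, -0.06, -0.03] 
[-0.14, -0.62, 2.23] [-0.09, -0.06, -0.03]
```

Call:
jog_arm([
  [[-0.04, 0.0, 0.3], [-0.04, -0.03, 0], 0],
  [[-0.08, -0.15, 0.8], [-0.09, -0.06, 0], 0],
  [[-0.1, -0.3, 1.3], [-0.09, -0.06, 0], 0],
  [[-0.13, -0.44, 1.72], [-0.09, -0.06, 0], 0],
  [[-0.13, -0.44, 1.72], [-0.09, -0.06, 0], 0],
  [[-0.13, -0.44, 1.72], [-0.09, -0.06, 0], 0],
])

```text
time: 12.82
tool_pos: [0.58, -0.1138, 0.0872]
tool_rot: [0.123, 0.697, 0.695, 0.123]
contact_force: [-0.4, 0.2, -1.1]
gripper_width: 0.239
grasp_force: 58.7
```

```bash
python3 tub.py 10; python3 -c "
from h import *
gt([.573,-.114,.105],0,20);gt([.573,-.114,.0925],0,20)"
```

```text
grasp [ 0.5735 -0.1138  0.105 ] w 0.23900609867206596 58.70486676692963
tool -x axis [0.0029 1.     0.0016]
scene 773 axis [0.0037 0.9999 0.0125] ends [-0.1596  0.1637] axis pt near grasp [-0.004  -0.      0.0024]
top 606 axis [0.0061 1.     0.0065] ends [-0.1583  0.1619] axis pt near grasp [ 0.0002 -0.      0.0053]
[-0.01, -0.04, 0.01] [0.01, -0.0, -0.02] 
[-0.01, -0.21, 0.48] [0.01, -0.0, -0.02]
```

Call:
jog_arm([
  [[0, -0.1, 0.15], [0, 0, 0], 0],
  [[0, -0.15, 0.3], [0, 0, 0], 0],
  [[0, -0.19, 0.4], [0, 0, 0], 0],
  [[0, -0.19, 0.4], [0, 0, 0], 0],
])

```text
time: 13.42
tool_pos: [0.5784, -0.1135, 0.0754]
tool_rot: [0.122, 0.697, 0.695, 0.123]
contact_force: [-0.1, -0.3, -1.5]
gripper_width: 0.236
grasp_force: 58.7
```

Call:
jog_arm([
  [[0, 0.01, 0.05], [0, 0, 0], 0],
  [[0, 0.0, 0.09], [0, 0, 0], 0],
  [[0, 0.0, 0.09], [0, 0, 0], 0],
])

```text
time: 13.8
tool_pos: [0.5794, -0.1136, 0.0737]
tool_rot: [0.122, 0.697, 0.695, 0.123]
contact_force: [-1.3, -0.4, -1.0]
gripper_width: 0.233
grasp_force: 58.8
```

Call:
jog_arm([
  [[0, -0.02, 0.04], [0, 0, 0], 0],
  [[0, -0.03, 0.08], [0, 0, 0], 0],
  [[0, -0.03, 0.08], [0, 0, 0], 0],
])

```text
time: 14.18
tool_pos: [0.5796, -0.1136, 0.0732]
tool_rot: [0.122, 0.697, 0.695, 0.123]
contact_force: [-10.5, 2.7, 10.5]
gripper_width: 0.24
grasp_force: 60.5
```

```bash
python3 tub.py 11; python3 car2.py 12|grep -E "plate|foot"
```

```text
grasp [ 0.5731 -0.1136  0.0911] w 0.23950046915668266 60.4626327753067
tool -x axis [0.0022 1.     0.0018]
scene 757 axis [0.0033 0.9999 0.0112] ends [-0.1589  0.1632] axis pt near grasp [-0.0041 -0.      0.0025]
top 586 axis [0.0064 1.     0.0045] ends [-0.1582  0.163 ] axis pt near grasp [ 0.     -0.      0.0051]
scene plate front x (want -.006) -0.00551242957580738 yaw err deg 1.4305765584662575 lean deg -6.315674241229676 343
scene foot -1 n 265 y mean -0.05069659525810418 z max/min [-0.12836909 -0.08992348] xmin -0.09794030635737683
scene foot 1 n 54 y mean 0.05018743076368432 z max/min [-0.12798613 -0.09329147] xmin -0.09768767535705469
top plate front x (want -.006) -0.0037063052127473592 yaw err deg -0.08577033662605121 lean deg 0.5625180822271237 62
top foot -1 n 108 y mean -0.05277781609561963 z max/min [-0.12116486 -0.08906915] xmin -0.0858851651671606
top foot 1 n 89 y mean 0.0526810875687102 z max/min [-0.1197346  -0.08854353] xmin -0.08527592292562991
```

Tube has touched the vee's rear flank (10 N, 45°); ease off a little, then open.

Call:
jog_arm([
  [[0, -0.03, -0.02], [0, 0, 0], 0],
  [[0, -0.04, -0.02], [0, 0, 0], 0],
  [[0, -0.04, -0.02], [0, 0, 0], 0],
])

```text
time: 14.75
tool_pos: [0.5792, -0.1138, 0.073]
tool_rot: [0.123, 0.697, 0.695, 0.124]
contact_force: [-3.6, 1.7, 6.1]
gripper_width: 0.235
grasp_force: 59.4
```

Call:
jog_arm([
  [[0, -0.02, -0.03], [0, 0, 0], 0],
  [[0, -0.02, -0.03], [0, 0, 0], 30],
  [[0, -0.02, -0.03], [0, 0, 0], 40],
  [[0, -0.02, -0.03], [0, 0, 0], 50],
  [[0, -0.02, -0.03], [0, 0, 0], 50],
])

```text
time: 15.38
tool_pos: [0.5777, -0.1136, 0.0723]
tool_rot: [0.122, 0.697, 0.695, 0.123]
contact_force: [0.0, 0.0, 0.1]
gripper_width: 0.499
grasp_force: 0.0
```

Call:
jog_arm([
  [[0, 0, -0.3], [0, 0, 0], 50],
  [[0, 0, -0.9], [0, 0, 0], 50],
  [[0, 0, -1.8], [0, 0, 0], 50],
  [[0, 0, -3.0], [0, 0, 0], 50],
  [[0, 0, -4.5], [0, 0, 0], 50],
  [[0, -1.5, -5.5], [0, 0, 0], 50],
  [[0, -3.0, -6.0], [0, 0, 0], 50],
  [[0, -3.0, -6.0], [0, 0, 0], 50],
])

```text
time: 16.38
tool_pos: [0.4545, -0.1136, 0.1887]
tool_rot: [0.124, 0.698, 0.695, 0.124]
contact_force: [0.1, 0.2, 0.1]
gripper_width: 0.498
grasp_force: 0.0
```

```bash
sed -i 's/g=p-.019\*M\[:,2\]; print/g=np.array([.573,-.114,.092]); ax=np.array([0,1.,0]); print/; s/^ax=-M.*$/ax=np.array([0,1.,0])/' tub.py; python3 tub.py 13; python3 car2.py 14|grep -E "plate|foot|bridge"
```

```text
grasp [ 0.573 -0.114  0.092] w 0.4975506368936159 0.0
scene 820 axis [-0.0015  1.      0.0048] ends [-0.159   0.1634] axis pt near grasp [-0.0057 -0.      0.0002]
top 589 axis [ 4.6e-03  1.0e+00 -6.0e-04] ends [-0.158   0.1634] axis pt near grasp [-0.0017  0.      0.0026]
scene bridge z med -0.030847789314564944 x [-0.01319281  0.01172141] y [-0.03280038  0.03101699] 177
scene plate front x (want -.006) -0.005229719778221563 yaw err deg 0.4088369928803263 lean deg -5.891515701033065 437
scene foot -1 n 261 y mean -0.050868747250367066 z max/min [-0.12745934 -0.09100979] xmin -0.09853953295734941
scene foot 1 n 230 y mean 0.04894974731925299 z max/min [-0.12786239 -0.09067015] xmin -0.09745849137070028
top bridge z med -0.029660744165676378 x [-0.01144383  0.01203975] y [-0.03307021  0.03159504] 136
top plate front x (want -.006) -0.0035685963000766244 yaw err deg -0.045525786553097275 lean deg 0.3456465659196063 63
top foot -1 n 164 y mean -0.05046733577085102 z max/min [-0.12288979 -0.08895021] xmin -0.09501278489768339
top foot 1 n 162 y mean 0.0495785310236702 z max/min [-0.12263011 -0.08986309] xmin -0.0953093498126174
```

View pics/s14.png

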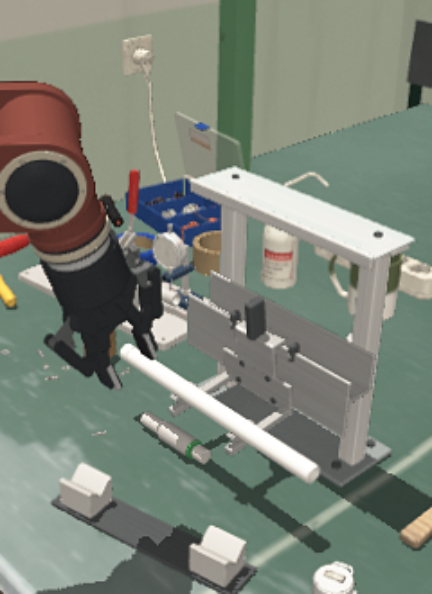

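Tube lies in both cradles (crop (125,352)–(315,475)), and the carrier hangs between the stops leaning about 6°, within tolerance. The robot is clear.

```bash
python3 -c "
from plant import *
print(job_done())"
```

```text
the job is handed in; nothing more can be done
None
```

The carrier hangs hooked over the lip between the stops, leaning about 6° (limit just under 10°), the tube rests about centred in both cradles, and the job was handed in after about 17 s of the 58 s; no verdict was returned.

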